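# Turn the leaf of the wash-care guide

### The job

Turn the stiff leaf of the wash-care guide over its spine until it lies flat on the opposite page. Push it over and press it down gently with the fingertips: do not pinch it, do not slap it down, and do not lift, tip or shove the guide along the table. Leave the other things on the table as they are.

Things in the scene. Friction and masses are not known exactly. Their poses are not given: they have to be found in the camera images.
- guide: wash-care guide: loose 0.9 kg stand, grey base 190 x 230 x 12 mm, two white page rests (tops 40 mm above the table, out to 113 mm either side of the spine, 170 mm along it), a dark spine bar 14 mm thick between. Origin: centre of its underside. x along the spine (within 0.5 rad of the robot's x), y from the spine to the side where the leaf lies at first, z up
- spine (a point): the middle of the hinge line in the spine bar, 45 mm above the table; the leaf turns about the guide's x axis through this point
- leaf (a joint): leaf angle in rad: 0 = flat on the guide's +y side, 1.57 = upright, 3.14 (end stop) = flat on the -y side. Starts slightly raised, 0.05 to 0.4. The hinge is stiff (about 0.11 N m): the leaf stays wherever it is left and must be pushed all the way, with 1 to 2 N at its edge
- leaf_edge (a point): middle of the leaf's free edge, 150 mm from the hinge line. The leaf is a flat white plate, 160 mm along the spine, 6 mm thick, centred on the hinge plane; its last 35 mm overhang the stand, so there is open space below its edge (42 mm or more above the table)
- leaf_front: the 3 mm plate that is the leaf's first face (upper one at first); origin on the hinge line, z points out of this face, y from the hinge line to the free edge
- leaf_back: the 3 mm plate that is the leaf's other face (lower one at first, upper one when the leaf is turned); same origin and axes as leaf_front
- dosing_cup: bystander: blue plastic cup, 52 mm across, 55 mm high, loose beyond the far end of the guide; origin at its underside
- stain_bottle: bystander: white bottle, 48 mm across, 130 mm high, loose beyond the far end of the guide; origin at its underside
- soap_bar: bystander: pale bar of soap, 55 x 85 x 28 mm, loose near the guide's end on the robot's side; origin at its underside
- clothes_peg: bystander: wooden clothes peg, 75 x 18 x 10 mm, loose near the guide's end on the robot's side; origin at its underside
- scrub_brush: bystander: brush lying to the robot's right; origin at its underside
- powder_jar: bystander: grey jar, 76 mm across, 100 mm high, to the robot's left; origin at its underside

How it is judged:
On the way:
1. the leaf is pushed up past upright (value of joint leaf between 1.6 and 2.9 rad), for 0.1 s.
At the end, for the whole second after the job is handed in: the leaf lies flat on the opposite side (within 0.1 rad of the end stop) and at rest, and the guide stands level within 30 mm of where it was (value of joint leaf above 3.04 rad and velocity of joint leaf below 0.05 rad/s and distance of guide from where it was at the start of the episode below 0.03 m and angle between guide's own z axis and vertical below 0.03 rad and linear speed of guide below 0.01 m/s); the robot touches nothing.
It fails at once if the leaf is pinched (both faces gripped by the fingers at once) (contact force between each of leaf_front, leaf_back and the fingers above 2 N).
It fails at once if the leaf is slapped over (faster than 4 rad/s) (velocity of joint leaf above 4 rad/s).
It fails at once if the guide is lifted, tipped or shoved more than 30 mm (height (world z) of guide above 0.012 m or angle between guide's own z axis and vertical above 0.12 rad or distance of guide from where it was at the start of the episode above 0.03 m).
It fails at once if another thing is moved more than 30 mm or tipped over (distance of any of dosing_cup, stain_bottle, soap_bar, clothes_peg, scrub_brush, powder_jar from where it was at the start of the episode above 0.03 m or angle between any of dosing_cup, stain_bottle, powder_jar's own z axis and vertical above 0.5 rad).
It also fails if it takes over 48 s, if anything falls off the work surface, if the arm or the gripper's body presses on something with over 40 N, if the wrist force passes 120 N, or if a joint passes its speed limit or range.

### The arm

A 6-joint arm with a two-finger parallel gripper is mounted at the origin on the work surface. World frame = base frame: x ahead of the robot, y to its left, z up, the work surface at z = 0. Lengths are in m, angles in rad, forces in N, time in s.
With the tool pointing down it reaches from about 0.4 to 0.825 m from the base axis. Payload 7 kg.
Tool frame: the origin (TCP) lies at the very end of the fingers, on their centre line; the grasp point (between the pads) lies 19 mm behind it; y points along the fingers, x is the direction in which the jaws open and shut, and the axes are right-handed (so a half turn about y gives the same grasp; the last joint's range is limited). The gripper opens to 88 mm and grips with 3 to 60 N. Pads are 19 mm wide; open, the fingers measure 130 mm over their backs; the gripper's body (78 mm by 193 mm) begins 47 mm behind the grasp point.
Start: joints at [1.476, 0.359, 0.012, 0, -1.224, -0.288], TCP at [0.252, 0.626, 0.227] pointing down, gripper open.
Joint ranges: [-3.07, 3.07], [-1.43, 2.12], [-1.02, 1.25], [-3.03, 1.67], [-3.05, -0], [-3.03, 3.03]. Speed limits (rad/s): [2.39, 2.39, 3.01, 3.14, 3.14, 3.14].

### API

Orientations are given as a unit quaternion [x, y, z, w].
In Python, from plant import env, viewer gives the robot as it stands.
- The arm moves only by the tool carry_out, never from a script. Its argument "plan" is a list of rows, each an object of numbers: "x", "y", "z": the shift along the tool's x, y, z in mm; "ax", "ay", "az": the turn, a rotation vector about the tool's x, y, z in rad; "jaw": the finger opening in mm, from 0 to 87.6. In form: [{"x": .., "y": .., "z": .., "ax": .., "ay": .., "az": .., "jaw": ..}, ...]. A call has 1 to 12 rows; each row is the pose to reach, as a shift and turn from the pose commanded when the call began, along the tool's axes at that moment; what a row does not reach only later rows make up. A row lasts 1/12 s, in which the tool goes at most 41.7 mm and 7.16 degrees, less where a joint would pass 70% of its speed; a pose out of reach is approached as far as the arm can. A call with a gripper value outside its range is refused whole. The fingers move at their own pace and stop on an object; the grip force is fixed at half the most. Time passes only in rows, so rows that repeat a pose let the fingers close. It gives the time, the measured TCP pose, the force and the opening at its end, in the units of the state.
- env.state(): the state, without advancing time (a new reading comes with each control period).
- viewer.camera(name): name is "side" or "top" or "wrist"; returns a dict with "image" (420x560x3 uint8, red, green, blue), "camera_matrix" (3x3 intrinsics, pixels), "k1" (the pictures are not rectified: a ray, as slopes to the right and down, at radius r is drawn at 1 + k1 r^2 times it, then the intrinsics apply), "world_from_camera" (4x4, takes a point from camera to world coordinates). Camera axes: x right, y down, z forward; pixel columns grow to the right and rows downward; lengths in m; the calibration is good to about 2 mm. A picture is of the moment at which its call begins. There is no depth.
- env.finish_job(): hands the job in, once; it reports no verdict.
The state is a dict: "clock": time; "joints": joint angles; "qvel": joint speeds; "effort": joint torques, N m; "ee_pos": TCP position; "orientation": TCP orientation; "contact_force": force on the tool from outside, world axes, zero at the start; "moment": the same for the moment, N m; "finger_gap": finger opening in m.
Only numpy, scipy, OpenCV 4.12 (cv2) and the standard library are available. Lean on these libraries where they do the work, as an engineer would, in place of code of your own. Each camera call takes 0.05 s, during which the arm holds its last target. There are 200 camera calls.

## Working session

There is one attempt and no reset: what is moved stays moved. The work goes in short steps, Python scripts to look and compute and a tool call to move; the robot and the scene stay as the last step left them, time stands still between calls to the robot, and variables do not carry over. Pictures are saved under pics/ and viewed, about 8 in all and at most 12, crops included, and the job is handed in when it is done.

Besides the shell and the picture viewer there is one more tool, called after "Emit:" in YAML: its name, and indented under it one key for each argument. carry_out: Moves the arm, as the interface text tells. Its arguments: {"type":"object","properties":{"plan":{"type":"array"}},"required":["plan"]}

```bash
mkdir -p pics; ls; cat > h.py <<'E'
import numpy as np, cv2, pickle
from plant import env, viewer
from scipy.spatial.transform import Rotation as R
def shot(n,f):
    c=viewer.camera(n); cv2.imwrite('pics/'+f+'.png',c['image'][:,:,::-1]); pickle.dump(c,open('pics/'+f+'.pkl','wb')); return c
def load(f): return pickle.load(open('pics/'+f+'.pkl','rb'))
def ray(c,u,v):
    K=c['camera_matrix']; d=np.array([(u-K[0,2])/K[0,0],(v-K[1,2])/K[1,1]]); r=np.linalg.norm(d); s=r
    for _ in range(30): s=r/(1+c['k1']*s*s)
    d=d*(s/r if r>0 else 1); T=c['world_from_camera']; return T[:3,3],T[:3,:3]@np.array([d[0],d[1],1])
def onz(c,u,v,z):
    o,d=ray(c,u,v); return o+d*(z-o[2])/d[2]
def proj(c,p):
    T=c['world_from_camera']; q=T[:3,:3].T@(np.array(p)-T[:3,3]); d=q[:2]/q[2]; d=d*(1+c['k1']*(d@d)); K=c['camera_matrix']; return d*[K[0,0],K[1,1]]+K[:2,2]
E
python3 - <<'E'
from h import *
s=env.state(); print(s)
a=shot('top','t0');b=shot('side','s0')
for c in (a,b): print(c['k1'],c['camera_matrix'],c['world_from_camera'].round(3))
E
```

```text
pics
{'clock': 0.0, 'joints': array([ 1.47609498e+00,  3.59369665e-01,  1.10229354e-02, -3.43851007e-04,
       -1.22411692e+00, -2.88118545e-01]), 'qvel': array([-1.62746523e-03,  1.28806643e-03,  1.97068539e-03, -8.45437311e-04,
        1.47260154e-03, -5.18208088e-05]), 'effort': array([-2.55239347e-04, -5.82710123e+01,  2.93066096e+01,  6.99768528e+00,
        7.14881869e-03, -1.64678750e-04]), 'ee_pos': array([0.25196843, 0.62565317, 0.22561934]), 'orientation': array([ 0.39617528, -0.5856306 ,  0.58639558, -0.39524951]), 'contact_force': array([ 0.48656628, -0.53394221,  0.1896939 ]), 'moment': array([-0.04874506,  0.01190332, -0.02272941]), 'finger_gap': 0.08776862036481439}
-0.10933351679522489 [[401.40886749   0.         277.60921211]
 [  0.         401.40886749 207.56937988]
 [  0.           0.           1.        ]] [[-9.00e-03 -9.94e-01  1.07e-01  4.24e-01]
 [-1.00e+00  9.00e-03 -4.00e-03  1.00e-03]
 [ 3.00e-03 -1.07e-01 -9.94e-01  1.21e+00]
 [ 0.00e+00  0.00e+00  0.00e+00  1.00e+00]]
-0.09117864284317194 [[399.13421939   0.         279.05018874]
 [  0.         399.13421939 207.19243576]
 [  0.           0.           1.        ]] [[-1.     0.015  0.016  0.496]
 [-0.003  0.646 -0.764  0.765]
 [-0.022 -0.763 -0.646  0.722]
 [ 0.     0.     0.     1.   ]]
```

View pics/t0.png

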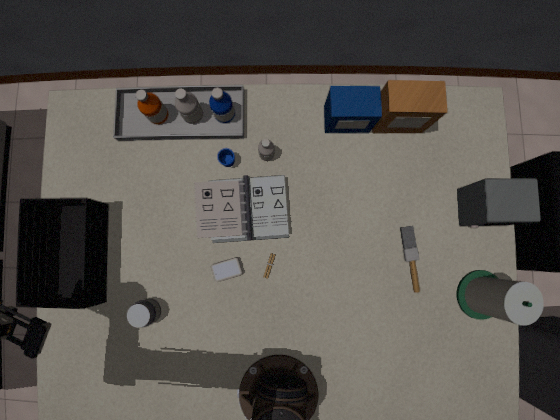

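View pics/s0.png

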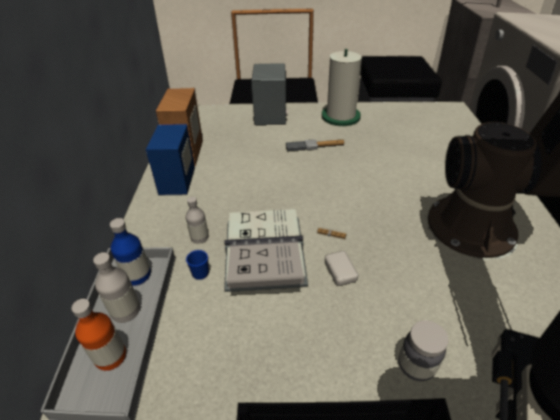

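```bash
python3 - <<'E'
import cv2,numpy as np
a=cv2.imread('pics/t0.png')[160:290,180:310];b=cv2.imread('pics/s0.png')[195:305,210:320]
a=cv2.resize(a,None,fx=4.5,fy=4.5,interpolation=2)[:,:400] if 0 else cv2.resize(a,(400,400),interpolation=2)
b=cv2.resize(b,(400,400),interpolation=2)
cv2.imwrite('pics/c0.png',cv2.convertScaleAbs(np.hstack([a,b]),alpha=1.5))
E
```

```text
(no output)
```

View pics/c0.png

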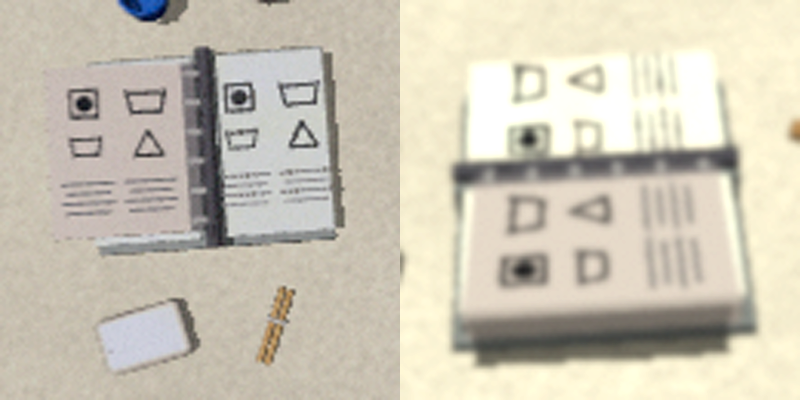

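```bash
python3 - <<'E'
from h import *
a=load('t0');b=load('s0')
T=lambda x,y:(180+x/400*130,160+y/400*130); S=lambda x,y:(210+(x-400)/400*110,195+y/400*110)
p=onz(a,*T(203,48),.052);q=onz(a,*T(212,243),.052);m=(p+q)/2
print(p,q,m,np.linalg.norm(p-q)); th=np.arctan2(*(p-q)[1::-1]);print('yaw',th)
print('side spine',onz(b,*S(452,170),.052),onz(b,*S(738,155),.052))
ps=[]
for t,s in (((46,68),(465,325)),((55,240),(747,303))):
    o1,d1=ray(a,*T(*t));o2,d2=ray(b,*S(*s))
    A=np.stack([d1,-d2],1);k=np.linalg.lstsq(A,o2-o1,rcond=None)[0]
    x,y=o1+k[0]*d1,o2+k[1]*d2;print('edge',(x+y)/2,np.linalg.norm(x-y));ps.append((x+y)/2)
    for z in (.05,.06,.07,.08,.09):
        o=onz(a,*T(*t),z); ey=np.array([-np.sin(th),np.cos(th)]); print(z, np.hypot((o[:2]-m[:2])@ey,z-.045), end=' ')
# soap, peg, bottle, cup
for n,u,v,z in(('soapfar',239,258,.028),('soapL',213,268,.028),('soapR',242,272,.028),('peg',273,254,.01),('cup',227,157,.05),('bottle',265,145,.13),('jar',141,314,.1)): print(n,onz(a,u,v,z).round(3))
E
```

```text
[0.64313466 0.08826031 0.052     ] [0.45790342 0.07994269 0.052     ] [0.55051904 0.0841015  0.052     ] 0.18541789766154712
yaw 0.044873815253160414
side spine [0.64208045 0.09650724 0.052     ] [0.45522037 0.08599154 0.052     ]
edge [0.62069234 0.23540702 0.06556225] 0.004647160736437333
0.05 0.15115473590070316 0.06 0.14985775084369587 0.07 0.14924702317234737 0.08 0.14933097300573367 0.09 0.15010843482971611 edge [0.45864164 0.22451658 0.06931394] 0.004997610296628466
0.05 0.14789307603606117 0.06 0.1466390083112323 0.07 0.1460861147768348 0.08 0.14624234836624742 0.09 0.14710544970786982 soapfar [0.403 0.111 0.028]
soapL [0.374 0.187 0.028]
soapR [0.362 0.102 0.028]
peg [0.414 0.011 0.01 ]
cup [0.7   0.145 0.05 ]
bottle [0.714 0.03  0.13 ]
jar [0.251 0.376 0.1  ]
```

```bash
cat >> h.py <<'E'
C=np.array([.549,.087]); TH=.047
EX=np.array([np.cos(TH),np.sin(TH),0]);EY=np.array([-np.sin(TH),np.cos(TH),0]);EZ=np.array([0,0,1.])
def W(y,z,x=0): return np.array([*C,0])+x*EX+y*EY+z*EZ      # guide frame -> world
def orient(al,sg):  # al = shaft elevation angle (deg), fingers point to -EY and down
    a=np.radians(al); d=-(np.cos(a)*EY+np.sin(a)*EZ); X=sg*EX; return R.from_matrix(np.stack([X,d,np.cross(X,d)],1))
def G(p): q=np.asarray(p)-[*C,0]; return np.array([q@EX,q@EY,q[2]])
def row(y,z,al,sg,x=0,s=None):
    s=s or env.state(); R0=R.from_quat(s['orientation'])
    t=R0.inv().apply(W(y,z,x)-s['ee_pos'])*1000; r=(R0.inv()*orient(al,sg)).as_rotvec()
    print((y,z,al),'xyz',t.round(0),'rot',r.round(3))
E
python3 - <<'E'
from h import *
s=env.state();print(R.from_quat(s['orientation']).as_matrix().round(3), G(s['ee_pos']))
for sg in(1,-1):
  row(.25,.227,90,sg); row(.25,.2,40,sg)
E
```

```text
[[-0.374 -0.     0.928]
 [-0.928 -0.001 -0.374]
 [ 0.001 -1.     0.   ]] [-0.27138338  0.55210096  0.22575846]
(0.25, 0.227, 90) xyz [162.  -1. 373.] rot [ 1.000e-03 -2.001e+00  1.000e-03]
(0.25, 0.2, 40) xyz [161.  26. 373.] rot [-0.553 -1.854 -0.863]
(0.25, 0.227, 90) xyz [162.  -1. 373.] rot [-1.000e-03  1.141e+00  1.000e-03]
(0.25, 0.2, 40) xyz [161.  26. 373.] rot [ 0.773  1.065 -0.495]
```

Emit:
carry_out:
  plan:
    - {"x":15,"y":0,"z":34,"ay":0.1,"jaw":0}
    - {"x":30,"y":0,"z":68,"ay":0.2,"jaw":0}
    - {"x":45,"y":0,"z":102,"ay":0.3,"jaw":0}
    - {"x":60,"y":0,"z":136,"ay":0.4,"jaw":0}
    - {"x":75,"y":0,"z":170,"ay":0.5,"jaw":0}
    - {"x":90,"y":0,"z":204,"ay":0.6,"jaw":0}
    - {"x":105,"y":0,"z":238,"ay":0.7,"jaw":0}
    - {"x":120,"y":0,"z":272,"ay":0.8,"jaw":0}
    - {"x":135,"y":0,"z":306,"ay":0.9,"jaw":0}
    - {"x":150,"y":0,"z":340,"ay":1.0,"jaw":0}
    - {"x":162,"y":0,"z":373,"ay":1.12,"jaw":0}
    - {"x":162,"y":0,"z":373,"ay":1.14,"jaw":0}

```text
schema error: expected keys x, y, z, ax, ay, az, jaw
```

```bash
python3 - <<'E'
from h import *
s=env.state();print(s['joints'],s['clock'],G(s['ee_pos']),s['contact_force'])
for a in((.25,.2,70),(.25,.17,55),(.25,.14,40),(.2,.1,40)):row(*a,-1)
E
```

```text
[ 1.47611077e+00  3.59268699e-01  1.11803008e-02 -3.14179544e-04
 -1.22411277e+00 -2.88106296e-01] 0.1 [-0.27138338  0.55210096  0.22575846] [-0.52008308  0.07656119  0.04684256]
(0.25, 0.2, 70) xyz [161.  26. 373.] rot [ 0.309  1.129 -0.198]
(0.25, 0.17, 55) xyz [161.  56. 373.] rot [ 0.541  1.104 -0.347]
(0.25, 0.14, 40) xyz [161.  86. 373.] rot [ 0.773  1.065 -0.495]
(0.2, 0.1, 40) xyz [207. 126. 393.] rot [ 0.773  1.065 -0.495]
```

Emit:
carry_out:
  plan:
    - {"x":30,"y":0,"z":68,"ax":0,"ay":0.2,"az":0,"jaw":0}
    - {"x":60,"y":0,"z":136,"ax":0,"ay":0.4,"az":0,"jaw":0}
    - {"x":60,"y":0,"z":136,"ax":0,"ay":0.4,"az":0,"jaw":0}
    - {"x":90,"y":0,"z":204,"ax":0,"ay":0.6,"az":0,"jaw":0}
    - {"x":90,"y":0,"z":204,"ax":0,"ay":0.6,"az":0,"jaw":0}
    - {"x":120,"y":0,"z":272,"ax":0,"ay":0.8,"az":0,"jaw":0}
    - {"x":120,"y":0,"z":272,"ax":0,"ay":0.8,"az":0,"jaw":0}
    - {"x":150,"y":0,"z":340,"ax":0,"ay":1.0,"az":0,"jaw":0}
    - {"x":162,"y":0,"z":373,"ax":0,"ay":1.14,"az":0,"jaw":0}
    - {"x":162,"y":0,"z":373,"ax":0,"ay":1.14,"az":0,"jaw":0}
    - {"x":162,"y":0,"z":373,"ax":0,"ay":1.14,"az":0,"jaw":0}
    - {"x":162,"y":0,"z":373,"ax":0,"ay":1.14,"az":0,"jaw":0}

```text
clock: 1.1
ee_pos: [0.5385, 0.3348, 0.2259]
orientation: [0.016, -0.707, 0.707, -0.016]
contact_force: [0.1, 0.3, 0.3]
finger_gap: 0.0131
```

```bash
python3 - <<'E'
from h import *
s=env.state();print(s['joints'],s['clock'],G(s['ee_pos']),s['contact_force'],s['finger_gap'])
for a in((.25,.2,70),(.25,.17,55),(.25,.12,40),(.2,.1,40)):row(*a,-1)
E
```

```text
[ 8.63324631e-01  2.93229831e-01 -8.40474512e-02 -1.95081466e-04
 -1.19471080e+00 -8.18371662e-01] 1.1 [0.00119101 0.24797345 0.22585949] [0.10883774 0.32061013 0.30656252] 0.01307209563763783
(0.25, 0.2, 70) xyz [ 1. 26. -2.] rot [ 0.348 -0.002  0.001]
(0.25, 0.17, 55) xyz [ 1. 56. -2.] rot [ 0.61  -0.002  0.002]
(0.25, 0.12, 40) xyz [  1. 106.  -2.] rot [ 0.872 -0.002  0.002]
(0.2, 0.1, 40) xyz [  1. 126.  48.] rot [ 0.872 -0.002  0.002]
```

Emit:
carry_out:
  plan:
    - {"x":1,"y":13,"z":0,"ax":0.12,"ay":0,"az":0,"jaw":0}
    - {"x":1,"y":26,"z":0,"ax":0.24,"ay":0,"az":0,"jaw":0}
    - {"x":1,"y":39,"z":0,"ax":0.36,"ay":0,"az":0,"jaw":0}
    - {"x":1,"y":52,"z":0,"ax":0.48,"ay":0,"az":0,"jaw":0}
    - {"x":1,"y":65,"z":5,"ax":0.6,"ay":0,"az":0,"jaw":0}
    - {"x":1,"y":78,"z":10,"ax":0.72,"ay":0,"az":0,"jaw":0}
    - {"x":1,"y":90,"z":15,"ax":0.82,"ay":0,"az":0,"jaw":0}
    - {"x":1,"y":106,"z":20,"ax":0.87,"ay":0,"az":0,"jaw":0}
    - {"x":1,"y":106,"z":20,"ax":0.87,"ay":0,"az":0,"jaw":0}
    - {"x":1,"y":106,"z":20,"ax":0.87,"ay":0,"az":0,"jaw":0}
    - {"x":1,"y":106,"z":20,"ax":0.87,"ay":0,"az":0,"jaw":0}

```text
clock: 2.02
ee_pos: [0.5377, 0.3176, 0.1217]
orientation: [0.008, -0.345, 0.938, -0.023]
contact_force: [-0.0, 1.0, 1.3]
finger_gap: 0.0002
```

```bash
python3 - <<'E'
from h import *
s=env.state();print(s['joints'],s['clock'],G(s['ee_pos']),s['contact_force'],s['finger_gap'])
print(R.from_quat(s['orientation']).as_matrix().round(2))
for a in((.19,.035,40),(.135,.034,40)):row(*a,-1)
a=shot('top','t1');b=shot('side','s1');w=shot('wrist','w1')
f=lambda i:i[:,:,::-1]
m=lambda i,x,y,n:cv2.resize(f(i)[y:y+n,x:x+n],(400,400))
cv2.imwrite('pics/m1.png',np.vstack([np.hstack([m(b['image'],190,170,180),cv2.resize(f(w['image']),(400,400))])]))
E
```

```text
[ 1.0803583   0.73388984 -0.06367458  0.40317783 -1.56427793 -1.20438093] 2.0167 [-0.00042551  0.23089555  0.12168338] [-0.01839128  0.99144975  1.28568941] 0.00020518804171576913
[[-1.    0.04  0.03]
 [-0.05 -0.76 -0.65]
 [-0.   -0.65  0.76]]
(0.19, 0.035, 40) xyz [ -0.  87. -40.] rot [ 0.006  0.001 -0.002]
(0.135, 0.034, 40) xyz [ -0. 130.  -5.] rot [ 0.006  0.001 -0.002]
```

View pics/m1.png

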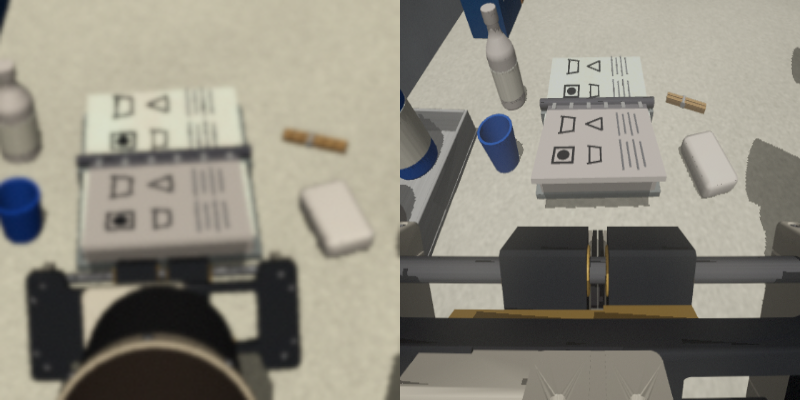

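```bash
python3 - <<'E'
from h import *
w=load('w1')
for u,v in((187,179),(368,179),(187,189),(368,187)):
    o,d=ray(w,u,v)
    for z in (.055,.06,.065,.07,.075,.08):
        p=onz(w,u,v,z); g=G(p); print(z,g[:2].round(3),round(np.hypot(g[1],z-.045),4),end='; ')
    print()
# spine in wrist
for u,v in((540-400,104),(652-400,102)): print('spine',G(onz(w,u*1.4,v*1.05,.05)))
E
```

```text
0.055 [0.084 0.116] 0.1167; 0.06 [0.082 0.12 ] 0.1214; 0.065 [0.08  0.125] 0.1262; 0.07 [0.078 0.129] 0.1312; 0.075 [0.077 0.133] 0.1363; 0.08 [0.075 0.137] 0.1415; 
0.055 [-0.088  0.116] 0.1169; 0.06 [-0.086  0.121] 0.1215; 0.065 [-0.085  0.125] 0.1264; 0.07 [-0.083  0.129] 0.1314; 0.075 [-0.081  0.133] 0.1365; 0.08 [-0.079  0.137] 0.1417; 
0.055 [0.082 0.128] 0.1287; 0.06 [0.08  0.132] 0.1331; 0.065 [0.078 0.136] 0.1376; 0.07 [0.077 0.14 ] 0.1423; 0.075 [0.075 0.144] 0.1471; 0.08 [0.073 0.148] 0.152; 
0.055 [-0.087  0.126] 0.1265; 0.06 [-0.085  0.13 ] 0.131; 0.065 [-0.083  0.134] 0.1355; 0.07 [-0.081  0.138] 0.1402; 0.075 [-0.079  0.142] 0.1451; 0.08 [-0.077  0.146] 0.15; 
spine [0.09320976 0.00600743 0.05      ]
spine [-0.09094575  0.00255904  0.05      ]
```

Emit:
carry_out:
  plan:
    - {"x":0,"y":30,"z":-14,"ax":0,"ay":0,"az":0,"jaw":0}
    - {"x":0,"y":60,"z":-28,"ax":0,"ay":0,"az":0,"jaw":0}
    - {"x":0,"y":87,"z":-40,"ax":0,"ay":0,"az":0,"jaw":0}
    - {"x":0,"y":87,"z":-40,"ax":0,"ay":0,"az":0,"jaw":0}
    - {"x":0,"y":102,"z":-27,"ax":0,"ay":0,"az":0,"jaw":0}
    - {"x":0,"y":116,"z":-15,"ax":0,"ay":0,"az":0,"jaw":0}
    - {"x":0,"y":127,"z":-5,"ax":0,"ay":0,"az":0,"jaw":0}
    - {"x":0,"y":127,"z":-5,"ax":0,"ay":0,"az":0,"jaw":0}
    - {"x":0,"y":127,"z":-5,"ax":0,"ay":0,"az":0,"jaw":0}

```text
clock: 2.92
ee_pos: [0.543, 0.2231, 0.037]
orientation: [0.007, -0.345, 0.938, -0.023]
contact_force: [-0.3, 0.9, 0.8]
finger_gap: 0.0002
```

```bash
cat > arc.py <<'E'
from h import *
import sys
# tip contact radius r in leaf frame, tip centre offset below leaf centre plane
def tip(phi,r,off): return r*np.cos(phi)+off*np.sin(phi), .045+r*np.sin(phi)-off*np.cos(phi)
if __name__=='__main__':
    s=env.state();print('clock',s['clock'],G(s['ee_pos']).round(4),s['contact_force'].round(1),s['joints'].round(2))
    d=R.from_quat(s['orientation']).apply([0,1,0]);print('al',np.degrees(np.arcsin(-d[2])).round(1))
    a=list(map(float,sys.argv[1:]))   # triples y z al
    for i in range(0,len(a),3): row(a[i],a[i+1],a[i+2],-1,s=s)
E
python3 - <<'E'
from h import *
w=shot('wrist','w2');
E
python3 arc.py .135 .06 40 .135 .08 42
```

```text
clock 2.9667 [0.0005 0.1369 0.0367] [ 0.5  0.6 -0.3] [ 1.    0.75 -0.3   0.47 -1.32 -1.27]
al 40.3
(0.135, 0.06, 40.0) xyz [  0. -14.  19.] rot [ 0.006 -0.001 -0.002]
(0.135, 0.08, 42.0) xyz [  0. -27.  34.] rot [-0.029 -0.001 -0.002]
```

View pics/w2.png

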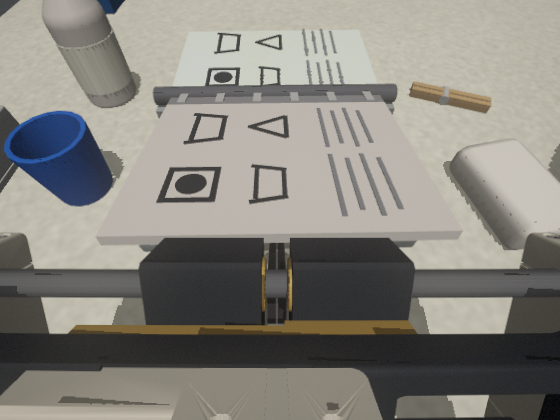

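```bash
python3 - <<'E'
from arc import *
s=env.state()
for f in (15,22,29,36,43,50,57,64,71,78,85,91):
    y,z=tip(np.radians(f),.133,.012); row(round(y,3),round(z,3),max(40,min(f,90)),-1,s=s)
E
```

```text
(np.float64(0.132), np.float64(0.068), 40) xyz [  0. -17.  27.] rot [ 0.006 -0.001 -0.002]
(np.float64(0.128), np.float64(0.084), 40) xyz [  0. -24.  42.] rot [ 0.006 -0.001 -0.002]
(np.float64(0.122), np.float64(0.099), 40) xyz [  0. -29.  57.] rot [ 0.006 -0.001 -0.002]
(np.float64(0.115), np.float64(0.113), 40) xyz [  0. -33.  72.] rot [ 0.006 -0.001 -0.002]
(np.float64(0.105), np.float64(0.127), 43) xyz [  0. -34.  90.] rot [-0.047 -0.001 -0.002]
(np.float64(0.095), np.float64(0.139), 50) xyz [  0. -34. 105.] rot [-0.169 -0.001 -0.002]
(np.float64(0.083), np.float64(0.15), 57) xyz [  0. -32. 121.] rot [-0.291 -0.001 -0.002]
(np.float64(0.069), np.float64(0.159), 64) xyz [  0. -27. 137.] rot [-0.413 -0.001 -0.002]
(np.float64(0.055), np.float64(0.167), 71) xyz [  0. -22. 152.] rot [-0.535 -0.001 -0.003]
(np.float64(0.039), np.float64(0.173), 78) xyz [  0. -14. 167.] rot [-0.658 -0.    -0.003]
(np.float64(0.024), np.float64(0.176), 85) xyz [  0.  -4. 179.] rot [-0.78  -0.    -0.003]
(np.float64(0.01), np.float64(0.178), 90) xyz [  0.   5. 190.] rot [-0.867 -0.    -0.003]
```

First half of the lift, then a check.

Emit:
carry_out:
  plan:
    - {"x":0,"y":-5,"z":8,"ax":0,"ay":0,"az":0,"jaw":0}
    - {"x":0,"y":-10,"z":16,"ax":0,"ay":0,"az":0,"jaw":0}
    - {"x":0,"y":-17,"z":27,"ax":0,"ay":0,"az":0,"jaw":0}
    - {"x":0,"y":-21,"z":35,"ax":0,"ay":0,"az":0,"jaw":0}
    - {"x":0,"y":-24,"z":42,"ax":0,"ay":0,"az":0,"jaw":0}
    - {"x":0,"y":-29,"z":57,"ax":0,"ay":0,"az":0,"jaw":0}
    - {"x":0,"y":-33,"z":72,"ax":0,"ay":0,"az":0,"jaw":0}
    - {"x":0,"y":-34,"z":90,"ax":-0.05,"ay":0,"az":0,"jaw":0}
    - {"x":0,"y":-34,"z":90,"ax":-0.05,"ay":0,"az":0,"jaw":0}
    - {"x":0,"y":-34,"z":90,"ax":-0.05,"ay":0,"az":0,"jaw":0}

```text
clock: 3.8
ee_pos: [0.544, 0.19, 0.1279]
orientation: [0.008, -0.368, 0.93, -0.022]
contact_force: [-0.0, -0.5, -0.1]
finger_gap: 0.0004
```

```bash
python3 - <<'E'
from arc import *
w=shot('wrist','w3');b=shot('side','s3')
f=lambda i:i[:,:,::-1]
cv2.imwrite('pics/m3.png',np.hstack([cv2.resize(f(w['image']),(400,300)),cv2.resize(f(b['image'])[160:310,180:380],(400,300))]))
s=env.state();print(G(s['ee_pos']),s['contact_force'],s['clock'])
for f in (50,57,64,71,78,85,90,97,104,111):
    y,z=tip(np.radians(f),.133,.012); row(round(y,3),round(z,3),max(40,min(f,90)),-1,s=s)
E
```

```text
[-0.00054874  0.10345634  0.12618757] [0.75100745 0.10353751 0.41476585] 3.9
(np.float64(0.095), np.float64(0.139), 50) xyz [-1. -3. 15.] rot [-0.122  0.    -0.001]
(np.float64(0.083), np.float64(0.15), 57) xyz [-1. -1. 31.] rot [-0.244  0.    -0.001]
(np.float64(0.069), np.float64(0.159), 64) xyz [-1.  3. 47.] rot [-0.366  0.    -0.001]
(np.float64(0.055), np.float64(0.167), 71) xyz [-1.  8. 63.] rot [-0.489  0.    -0.001]
(np.float64(0.039), np.float64(0.173), 78) xyz [-1. 15. 78.] rot [-0.611  0.    -0.001]
(np.float64(0.024), np.float64(0.176), 85) xyz [-1. 24. 91.] rot [-0.733  0.    -0.001]
(np.float64(0.012), np.float64(0.178), 90) xyz [ -1.  32. 100.] rot [-0.82   0.    -0.001]
(np.float64(-0.004), np.float64(0.178), 90) xyz [ -1.  43. 111.] rot [-0.82   0.    -0.001]
(np.float64(-0.021), np.float64(0.177), 90) xyz [ -1.  56. 122.] rot [-0.82   0.    -0.001]
(np.float64(-0.036), np.float64(0.173), 90) xyz [ -0.  70. 129.] rot [-0.82   0.    -0.001]
```

View pics/m3.png

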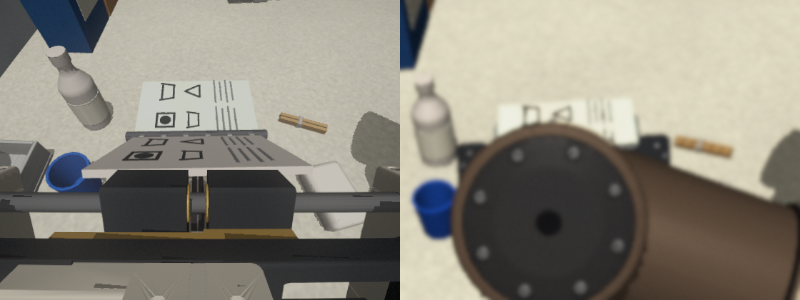

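Emit:
carry_out:
  plan:
    - {"x":0,"y":-3,"z":15,"ax":-0.12,"ay":0,"az":0,"jaw":0}
    - {"x":0,"y":-1,"z":31,"ax":-0.24,"ay":0,"az":0,"jaw":0}
    - {"x":0,"y":3,"z":47,"ax":-0.36,"ay":0,"az":0,"jaw":0}
    - {"x":0,"y":8,"z":63,"ax":-0.48,"ay":0,"az":0,"jaw":0}
    - {"x":0,"y":15,"z":78,"ax":-0.6,"ay":0,"az":0,"jaw":0}
    - {"x":0,"y":24,"z":91,"ax":-0.72,"ay":0,"az":0,"jaw":0}
    - {"x":0,"y":32,"z":100,"ax":-0.82,"ay":0,"az":0,"jaw":0}
    - {"x":0,"y":43,"z":111,"ax":-0.82,"ay":0,"az":0,"jaw":0}
    - {"x":0,"y":56,"z":122,"ax":-0.82,"ay":0,"az":0,"jaw":0}
    - {"x":0,"y":56,"z":122,"ax":-0.82,"ay":0,"az":0,"jaw":0}
    - {"x":0,"y":56,"z":122,"ax":-0.82,"ay":0,"az":0,"jaw":0}

```text
clock: 4.82
ee_pos: [0.5492, 0.0659, 0.1759]
orientation: [0.017, -0.707, 0.707, -0.016]
contact_force: [0.3, 0.3, -0.3]
finger_gap: 0.0002
```

```bash
python3 - <<'E'
from arc import *
w=shot('wrist','w4');b=shot('side','s4');t=shot('top','t4')
f=lambda i:i[:,:,::-1]
cv2.imwrite('pics/m4.png',np.hstack([cv2.resize(f(i)[sl],(266,300)) for i,sl in ((w['image'],np.s_[:,80:480]),(b['image'],np.s_[160:310,180:330]),(t['image'],np.s_[150:300,170:320]))]))
s=env.state();print(G(s['ee_pos']),s['contact_force'],s['clock'],s['joints'])
E
```

```text
[-0.00050664 -0.0195756   0.17599242] [-0.47106165  0.06226963 -0.82975844] 4.9667 [ 4.76021199e-01  2.00343171e-01 -3.29629482e-01  1.23232810e-04
 -1.04216964e+00 -4.27070738e-01]
```

View pics/m4.png

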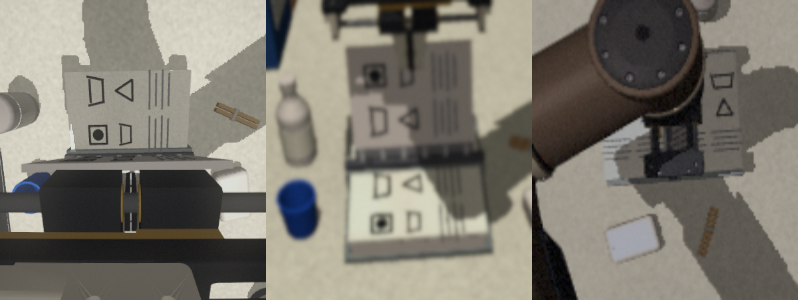

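```bash
python3 - <<'E'
from arc import *
s=env.state()
for i,f in enumerate((108,115,122,129,136,143,150,157,164,170,175)):
    r=.132-.002*i; p=np.radians(f); row(round(r*np.cos(p)+.003*np.sin(p)+.0095,3),round(.045+r*np.sin(p)-.003*np.cos(p),3),90,-1,s=s)
E
```

```text
(np.float64(-0.028), np.float64(0.171), 90) xyz [-0.  5.  8.] rot [-0.001  0.002  0.001]
(np.float64(-0.043), np.float64(0.164), 90) xyz [-0. 12. 23.] rot [-0.001  0.002  0.001]
(np.float64(-0.056), np.float64(0.155), 90) xyz [-0. 21. 36.] rot [-0.001  0.002  0.001]
(np.float64(-0.067), np.float64(0.145), 90) xyz [-0. 31. 47.] rot [-0.001  0.002  0.001]
(np.float64(-0.078), np.float64(0.133), 90) xyz [-0. 43. 58.] rot [-0.001  0.002  0.001]
(np.float64(-0.086), np.float64(0.121), 90) xyz [-0. 55. 66.] rot [-0.001  0.002  0.001]
(np.float64(-0.093), np.float64(0.108), 90) xyz [-0. 68. 73.] rot [-0.001  0.002  0.001]
(np.float64(-0.098), np.float64(0.094), 90) xyz [-0. 82. 78.] rot [-0.001  0.002  0.001]
(np.float64(-0.101), np.float64(0.08), 90) xyz [-0. 96. 81.] rot [-0.001  0.002  0.001]
(np.float64(-0.102), np.float64(0.068), 90) xyz [ -0. 108.  82.] rot [-0.001  0.002  0.001]
(np.float64(-0.102), np.float64(0.058), 90) xyz [ -0. 118.  82.] rot [-0.001  0.002  0.001]
```

Emit:
carry_out:
  plan:
    - {"x":0,"y":5,"z":8,"ax":0,"ay":0,"az":0,"jaw":0}
    - {"x":0,"y":12,"z":23,"ax":0,"ay":0,"az":0,"jaw":0}
    - {"x":0,"y":21,"z":36,"ax":0,"ay":0,"az":0,"jaw":0}
    - {"x":0,"y":31,"z":47,"ax":0,"ay":0,"az":0,"jaw":0}
    - {"x":0,"y":43,"z":58,"ax":0,"ay":0,"az":0,"jaw":0}
    - {"x":0,"y":55,"z":66,"ax":0,"ay":0,"az":0,"jaw":0}
    - {"x":0,"y":68,"z":73,"ax":0,"ay":0,"az":0,"jaw":0}
    - {"x":0,"y":82,"z":78,"ax":0,"ay":0,"az":0,"jaw":0}
    - {"x":0,"y":96,"z":81,"ax":0,"ay":0,"az":0,"jaw":0}
    - {"x":0,"y":108,"z":82,"ax":0,"ay":0,"az":0,"jaw":0}
    - {"x":0,"y":118,"z":82,"ax":0,"ay":0,"az":0,"jaw":0}
    - {"x":0,"y":118,"z":82,"ax":0,"ay":0,"az":0,"jaw":0}

```text
clock: 5.97
ee_pos: [0.5518, -0.0161, 0.0558]
orientation: [0.018, -0.707, 0.707, -0.015]
contact_force: [-0.6, 0.7, 0.4]
finger_gap: 0.0002
```

```bash
python3 arc.py -.102 .05 90 -.102 .047 90
```

```text
clock 5.9667 [-0.0021 -0.1031  0.0558] [-0.6  0.7  0.4] [ 0.33  0.33 -0.47 -0.   -0.77 -0.28]
al 89.7
(-0.102, 0.05, 90.0) xyz [-2.  6. -1.] rot [-0.001  0.     0.004]
(-0.102, 0.047, 90.0) xyz [-2.  9. -1.] rot [-0.001  0.     0.004]
```

Emit:
carry_out:
  plan:
    - {"x":0,"y":3,"z":0,"ax":0,"ay":0,"az":0,"jaw":0}
    - {"x":0,"y":5,"z":0,"ax":0,"ay":0,"az":0,"jaw":0}
    - {"x":0,"y":7,"z":0,"ax":0,"ay":0,"az":0,"jaw":0}
    - {"x":0,"y":8,"z":0,"ax":0,"ay":0,"az":0,"jaw":0}
    - {"x":0,"y":8,"z":0,"ax":0,"ay":0,"az":0,"jaw":0}

```text
clock: 6.38
ee_pos: [0.5537, -0.015, 0.0508]
orientation: [-0.017, 0.707, -0.707, 0.017]
contact_force: [0.7, 0.2, -1.1]
finger_gap: 0.0003
```

Emit:
carry_out:
  plan:
    - {"x":0,"y":1,"z":0,"ax":0,"ay":0,"az":0,"jaw":0}
    - {"x":0,"y":2,"z":0,"ax":0,"ay":0,"az":0,"jaw":0}
    - {"x":0,"y":3,"z":0,"ax":0,"ay":0,"az":0,"jaw":0}
    - {"x":0,"y":3,"z":0,"ax":0,"ay":0,"az":0,"jaw":0}

```text
clock: 6.72
ee_pos: [0.5538, -0.0151, 0.0482]
orientation: [0.017, -0.707, 0.707, -0.017]
contact_force: [-2.1, -0.1, 6.2]
finger_gap: 0.0002
```

Emit:
carry_out:
  plan:
    - {"x":0,"y":-1,"z":0,"ax":0,"ay":0,"az":0,"jaw":0}
    - {"x":0,"y":-5,"z":0,"ax":0,"ay":0,"az":0,"jaw":0}
    - {"x":0,"y":-20,"z":0,"ax":0,"ay":0,"az":0,"jaw":0}
    - {"x":0,"y":-50,"z":0,"ax":0,"ay":0,"az":0,"jaw":0}
    - {"x":0,"y":-85,"z":0,"ax":0,"ay":0,"az":0,"jaw":0}
    - {"x":0,"y":-120,"z":-40,"ax":0,"ay":0,"az":0,"jaw":0}
    - {"x":0,"y":-150,"z":-80,"ax":0,"ay":0,"az":0,"jaw":0}
    - {"x":0,"y":-150,"z":-120,"ax":0,"ay":0,"az":0,"jaw":0}
    - {"x":0,"y":-150,"z":-160,"ax":0,"ay":0,"az":0,"jaw":0}
    - {"x":0,"y":-150,"z":-200,"ax":0,"ay":0,"az":0,"jaw":0}
    - {"x":0,"y":-150,"z":-240,"ax":0,"ay":0,"az":0,"jaw":0}
    - {"x":0,"y":-150,"z":-280,"ax":0,"ay":0,"az":0,"jaw":0}

```text
clock: 7.72
ee_pos: [0.5399, 0.2581, 0.1982]
orientation: [-0.017, 0.707, -0.707, 0.017]
contact_force: [0.8, -0.6, 0.4]
finger_gap: 0.0002
```

```bash
python3 - <<'E'
from arc import *
b=shot('side','s5');t=shot('top','t5')
f=lambda i:i[:,:,::-1]
cv2.imwrite('pics/m5.png',np.hstack([cv2.resize(f(i)[sl],(400,400)) for i,sl in ((b['image'],np.s_[170:320,180:330]),(t['image'],np.s_[150:300,170:320]))]))
E
```

```text
(no output)
```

View pics/m5.png

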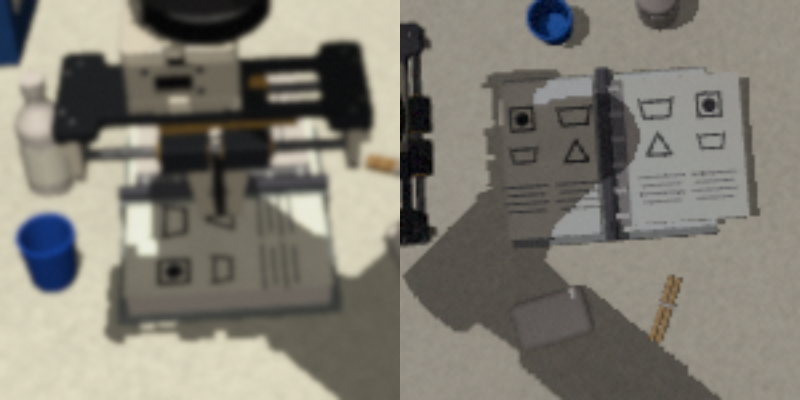

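```bash
python3 - <<'E'
from h import *
t=load('t5'); T=lambda x,y:(170+(x-400)/400*150,150+y/400*150)
for n,u in(('spine',(602,68)),('spine',(615,240)),('edge',(740,75)),('edge',(750,214))): 
  print(n,[G(onz(t,*T(*u),z)).round(4) for z in(.05,.065)])
print(env.finish_job())
E
```

```text
spine [array([ 0.0948, -0.0024,  0.05  ]), array([ 0.0919, -0.0034,  0.065 ])]
spine [array([-0.0945, -0.0075,  0.05  ]), array([-0.0949, -0.0084,  0.065 ])]
edge [array([ 0.0786, -0.1535,  0.05  ]), array([ 0.0759, -0.1526,  0.065 ])]
edge [array([-0.0746, -0.155 ,  0.05  ]), array([-0.0753, -0.154 ,  0.065 ])]
the job is handed in; nothing more can be done
None
```

I turned the leaf over its spine with the closed fingertips and handed the job in at about 8 s of the 48 s allowed. I pushed it up from under its free edge, carried it past upright on an arc, and pressed it flat on the opposite page with about 6 N. I then drew the arm clear.

**Leaf:** In the last top view it lies on the -y page. Its free edge measures about 0.15 m from the spine, as expected when flat. That view barely tells a flat leaf from a slightly raised one. The flatness rests on the contact at 48 mm height, which is the leaf's top face at the end stop.

**Guide:** The spine stayed within a few millimetres, up to about 6 mm at its near end, of where I first measured it. That is close to my measuring noise and well under 30 mm. I did not measure its level, but it looked level.

**Other things:** The cup, bottle, soap and peg look undisturbed. I did not check the brush and jar again, but the arm never worked near them. The gripper was clear and the force reading was within noise when I handed in.

**Not measured:** I could not read the leaf's speed directly. The commanded steps kept it near 1 to 1.5 rad/s, below the 4 rad/s limit. One of the move calls was refused for missing fields before anything moved.

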